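# Slide the serving board out to the pointer and hold it

### The job

The serving board on the low shelf is locked in by a round wooden stop: first turn the stop until the brass end of its grip bar faces the brass stud on the shelf, while the board stays back behind it. Then slide the board straight out over the shelf's edge by its grip block, not lifting it, with the cup standing on it, until its dark front end is level with the red pointer. It would tip over there, so finish while still holding the board, flat on the shelf and still; leave the canister, vase and bowl alone.

Things in the scene. Friction and masses are not known exactly. Their poses are not given: they have to be found in the camera images.
- shelf_edge (a point): Fixed dark-red wooden shelf on the counter, 200 x 360 mm, top 80 mm up. The point: on the top, at the outer edge, in the middle of the board's track. Axes: -y outward off the edge (the way the board must slide), +y inward, +x to the side of stop and gauge, z up. The board starts within 2 mm of x = 0, turned at most 0.02 rad.
- stop (a joint): Angle of the round stop about its upright axis, rad, counter-clockwise from above positive. 0: the bar's brass end faces the brass stud and the flat side runs along the board, so it can pass. Starts at 0.7 to 1.35, with its rim 8 mm in the board's way. Range -0.4 to 1.7; friction of 0.06 N m keeps it where it is left.
- stop_grip (a point): On the stop's axis, 34 mm above the shelf top, half-way up the usable bar. Wooden disc 64 mm across, 14 mm thick, flat side 14 mm from the axis; axis 55 mm in from the edge, 74 mm aside of the track's middle. Bar on it: 50 x 14 mm, from 14 to 48 mm above the shelf top. Axes turn with it: +x along the bar to its brass end, z up. Brass stud (10 mm): 44 mm from the axis, towards shelf_edge +x.
- board_handle (a point): Centre of the board's dark grip block: 20 mm wide (x), 60 long (y), from 14 to 50 mm above the board's underside, this point at 32. Loose light-wood board, 100 mm wide (x), 300 long (y), 14 thick, 0.32 kg, lying on the shelf. Axes: -y to its front (outward) end, z up. The point is on the middle line, 45 mm from the inner end, 255 mm from the front end.
- board_front (a point): Middle of the board's front (outward) end, at its top surface, 14 mm above the underside; the end carries a dark strip. Axes as the board. At the start it is 90 to 120 mm inside the shelf's edge.
- board: The board itself; origin at the centre of its underside, axes as board_handle.
- cup_center (a point): Centre (half-way up) of the loose white cup that stands on the board near its front end: 64 mm across, 60 mm high, 0.14 to 0.22 kg.
- gauge_tip (a point): Tip of the fixed gauge's red pointer, beyond the shelf's edge. The pointer is level, 100 mm above the counter, across the board's path, its tip 15 mm aside of the board's track. The board's front end must come level with it along the slide: an overhang of 155 to 185 mm, with the balance point of board and cup past the edge. Axes as the shelf.
- gauge: The fixed gauge post: base 60 mm across, post 10 mm thick and 112 mm high, origin under the post, which is 60 mm from the tip. Axes as the shelf.
- canister_center (a point): Centre of the steel tea canister (70 mm across, 120 mm high), a bystander.
- vase_center (a point): Centre of the small dark vase (84 mm across, 105 mm high), a bystander.
- bowl_center (a point): Centre of the blue bowl (100 mm across, 50 mm high), a bystander.
Mind the look-alikes: they are no part of the job. Of the things like the part that bears cup_center, leave any that is orange; of the rest the smaller one is meant.

How it is judged:
By the outcome, as a careful person would: the job done as asked, in the order asked, and still so for the second after the job is handed in, while the arm keeps its last pose, push and grip.
It also fails if it takes over 56 s, if anything falls off the work surface, if the arm or the gripper's body presses on something with over 40 N, if the wrist force passes 120 N, or if a joint passes its speed limit or range.

### The arm

A 6-joint arm with a two-finger parallel gripper is mounted at the origin on the work surface. World frame = base frame: x ahead of the robot, y to its left, z up, the work surface at z = 0. Lengths are in m, angles in rad, forces in N, time in s.
With the tool pointing down it reaches from about 0.425 to 0.95 m from the base axis. Payload 14.7 kg.
Tool frame: the origin (TCP) lies at the very end of the fingers, on their centre line; the grasp point (between the pads) lies 19 mm behind it (ctrl.tcp_to_grasp is the distance from the TCP to the grasp point, in m); x points along the fingers, y is the direction in which the jaws open and shut, and the axes are right-handed (so a half turn about x gives the same grasp; the last joint's range is limited). The gripper opens to 85 mm and grips with 20 to 120 N. Pads are 22 mm wide; open, the fingers measure 114 mm over their backs; the gripper's body (76 mm by 85 mm) begins 54 mm behind the grasp point. The pads swing forward as they close: fully open they stand 13 mm farther back than shut.
Start: joints at [-1.325, 0.48, 1.596, -0, 1.065, -0.047], TCP at [0.188, -0.622, 0.231] pointing down, gripper open.
Joint ranges: [-2.75, 2.75], [-0.82, 2.05], [0.23, 2.67], [-1.56, 4.7], [0.09, 2.69], [-2.92, 2.92]. Speed limits (rad/s): [1.89, 1.89, 2.39, 3.01, 3.01, 3.01].

### API

Orientations are given as a rotation vector (axis times angle).
In Python, from workcell import ctrl gives the robot as it stands.
- The arm moves only by the tool move_arm, never from a script. Its argument "plan" is a list of rows, each a list of 7 numbers: the turn, a rotation vector about the tool's x, y, z in units of 0.12 rad (1.0 is 0.12 rad), then the shift along the tool's x, y, z in units of 0.025 m (1.0 is 0.025 m), then the opening, from 0 (shut) to 1 (fully open). A call has 1 to 8 rows; each row shifts and turns the commanded pose from where the row before left it, along the tool's axes as they then stand; what a row does not reach is not made up. A row lasts 1/10 s, in which the tool goes at most 50 mm and 8.59 degrees, less where a joint would pass 70% of its speed; a pose out of reach is approached as far as the arm can. A call with a number of a shift or a turn outside -1 to 1 is refused whole. A call with a gripper value outside its range is refused whole. The fingers move at their own pace and stop on an object; "squeeze" is the grip in N (left out, the last holds). Time passes only in rows, so rows that do not move let the fingers close. It gives the time, the measured TCP pose, the force and the opening at its end, in the units of the state.
- ctrl.get_obs(): the state, without advancing time (a new reading comes with each control period).
- ctrl.grab_frame(name): name is "scene" or "top" or "wrist"; returns (picture, depth): 384x512x3 uint8, red, green, blue; 384x512 float32, m along the optical axis (not along the pixel's ray), 0 where there is no reading.
- ctrl.camera_params(name): a dict with "fx", "fy", "cx", "cy" (pixels), "k1" (the pictures are not rectified: a ray, as slopes to the right and down, at radius r is drawn at 1 + k1 r^2 times it, then the intrinsics apply), "eye" and "orientation" of the camera in the world. Camera axes: x right, y up, looking along -z (the intrinsics and any distortion apply to the point x, -y, -z); pixel columns grow to the right and rows downward; lengths in m; the calibration is good to about 2 mm. A picture is of the moment at which its call begins: read the wrist's pose just before it. camera_params takes no time and is no camera call; for the wrist camera it gives the pose at the moment of the call.
- ctrl.hand_in(): hands the job in, once; it reports no verdict.
The state is a dict: "t": time; "qpos": joint angles; "joint_velocities": joint speeds; "joint_torque": joint torques, N m; "tcp_pos": TCP position; "eef_rot": TCP orientation; "force": force on the tool from outside, world axes, zero at the start; "ft_torque": the same for the moment, N m; "width": opening from 0.0 (shut) to 1.0 (fully open).
Only numpy, scipy, OpenCV 4.12 (cv2) and the standard library are available. Lean on these libraries where they do the work, as an engineer would, in place of code of your own. Each camera call takes 0.05 s, during which the arm holds its last target.

## Working session

There is one attempt and no reset: what is moved stays moved. The work goes in short steps, Python scripts to look and compute and a tool call to move; the robot and the scene stay as the last step left them, time stands still between calls to the robot, and variables do not carry over. Pictures are saved under pics/ and viewed, and the job is handed in when it is done.

Besides the shell and the picture viewer there is one more tool, called after ">>>" as name([rows], argument=value, ...), one row to a line, values as JSON. move_arm: Moves the arm, as the interface text tells. Shifts and turns lie within -1 to 1; 1 stands for 0.025 m of shift or 0.12 rad of turn. Its arguments: {"type":"object","properties":{"plan":{"type":"array","items":{"type":"array","items":{"type":"number","minimum":-1,"maximum":1}}},"squeeze":{"type":"number"}},"required":["plan"]}

```bash
mkdir -p pics; ls
cat > h.py <<'E'
import numpy as np, cv2
from workcell import ctrl
from scipy.spatial.transform import Rotation as R
def grab(n,f):
    p=ctrl.camera_params(n); im,d=ctrl.grab_frame(n)
    cv2.imwrite('pics/%s.png'%f,im[:,:,::-1]); np.savez('pics/%s.npz'%f,im=im,d=d,**{k:np.array(v) for k,v in p.items()})
    return p,im,d
def load(f):
    z=np.load('pics/%s.npz'%f); return {k:z[k] for k in z.files}
def rot(o):
    o=np.array(o,float)
    if o.shape==(3,3): return o
    return R.from_rotvec(o).as_matrix() if o.size==3 else R.from_quat(o).as_matrix()
def ray(p,u,v):
    K=np.array([[p['fx'],0,p['cx']],[0,p['fy'],p['cy']],[0,0,1]],float)
    xd=(u-p['cx'])/p['fx']; yd=(v-p['cy'])/p['fy']; x,y=xd,yd
    for _ in range(20):
        s=1+p['k1']*(x*x+y*y); x,y=xd/s,yd/s
    return np.array([x,-y,-np.ones_like(x)])
def onz(p,u,v,z):
    r=rot(p['orientation'])@ray(p,float(u),float(v)); e=np.array(p['eye'])
    return e+r*(z-e[2])/r[2]
def pt(p,u,v,d): return rot(p['orientation'])@(ray(p,float(u),float(v))*d)+np.array(p['eye'])
def proj(p,P):
    c=rot(p['orientation']).T@(np.array(P)-p['eye']); x,y=c[0]/-c[2],-c[1]/-c[2]; s=1+p['k1']*(x*x+y*y)
    return np.array([p['cx']+p['fx']*x*s,p['cy']+p['fy']*y*s])
def crop(f,u0,v0,u1,v1,s,o):
    im=cv2.imread('pics/%s.png'%f)[v0:v1,u0:u1]
    cv2.imwrite('pics/%s.png'%o,cv2.resize(im,None,fx=s,fy=s,interpolation=cv2.INTER_CUBIC))
E
python3 - <<'E'
from h import *
for n in ['scene','top','wrist']:
    p,im,d=grab(n,n+'0'); print(n,p)
print(ctrl.get_obs())
E
```

```text
pics
scene {'fx': 417.49482349452467, 'fy': 417.49482349452467, 'cx': 249.49171939095154, 'cy': 187.74436456173908, 'k1': -0.15674306319000214, 'eye': array([ 1.22073839, -0.49760741,  1.01972134]), 'orientation': array([0.6441301 , 0.33751923, 0.87909705])}
top {'fx': 464.074037085201, 'fy': 464.074037085201, 'cx': 256.4703835296874, 'cy': 192.4791103816512, 'k1': 0.05537246219919499, 'eye': array([ 0.37607624, -0.03306273,  1.48524721]), 'orientation': array([ 0.10197468, -0.1075401 , -1.54100578])}
wrist {'fx': 327.77034795295384, 'fy': 327.77034795295384, 'cx': 255.6673426270498, 'cy': 193.95195099933426, 'k1': -0.07962138003117443, 'eye': array([ 0.26044591, -0.59964406,  0.37276979]), 'orientation': array([-0.2598731 ,  0.19398707, -1.26862887])}
{'t': 0.15, 'qpos': array([-1.32456339e+00,  4.80691332e-01,  1.59670507e+00, -7.00905162e-07,
        1.06513115e+00, -4.65894102e-02]), 'joint_velocities': array([ 0.00131497, -0.00098471, -0.00260529, -0.00064823, -0.00137875,
        0.0005183 ]), 'joint_torque': array([ 1.20635734e-03, -9.51150441e+01, -4.30455351e+01, -1.53134619e-05,
        8.22686852e-03,  3.47237665e-05]), 'tcp_pos': array([ 0.18757711, -0.62202315,  0.2308265 ]), 'eef_rot': array([ 2.06439762,  0.30541461, -2.06459332]), 'force': array([ 1.34439535, -0.19675412,  0.12393968]), 'ft_torque': array([ 9.09010467e-03, -7.49148447e-06, -3.80995632e-03]), 'width': 1.000951903156424}
```

View pics/scene0.png

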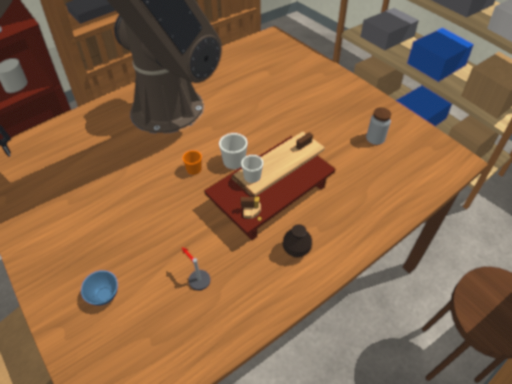

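View pics/top0.png

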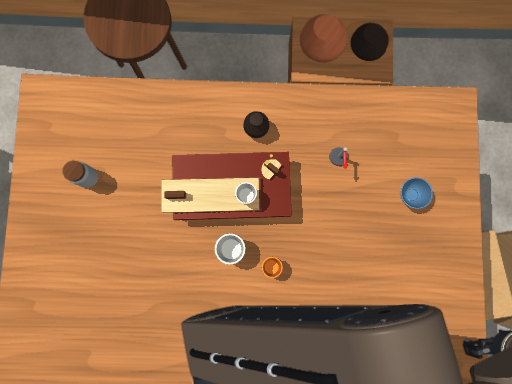

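View pics/wrist0.png

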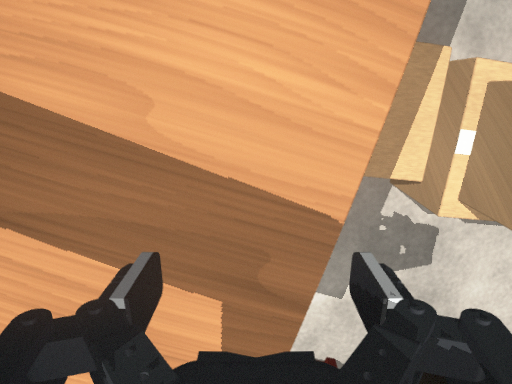

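The scene picture shows the shelf at (270,190) and the board with the dark grip block at (304,141). The board's front end carries a white cup at (252,168). The stop is at (251,207) and the gauge at (198,275), with its red tip at (185,251). The cup candidates are the small white one (252,168), the larger white one (233,150) and the orange one (193,162). The cup meant is the smaller white one, standing on the board. I'll confirm this in a crop.

Run:
```python
from h import *
crop('top0',150,110,370,290,3.6,'t0c'); crop('scene0',170,110,350,300,4,'s0c')
crop('scene0',170,110,350,250,4.4,'s0c')
```

```text
(no output)
```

View pics/t0c.png

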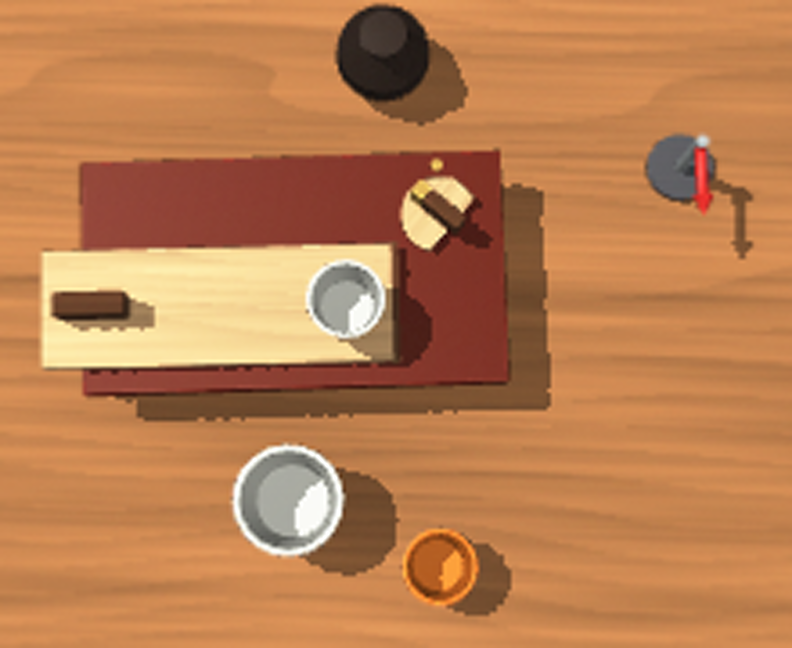

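View pics/s0c.png

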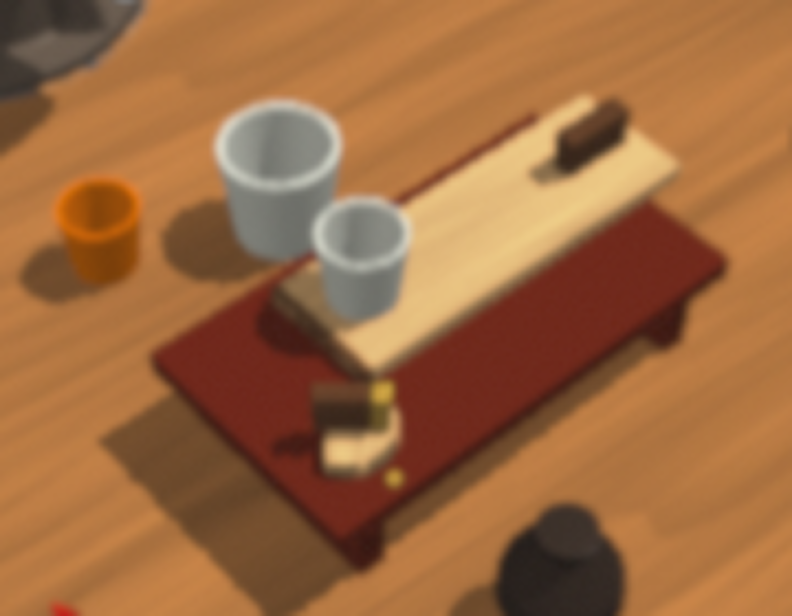

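The top crop confirms it: the smaller white cup, at crop (345,300), stands on the board. The larger white cup (288,500) and the orange cup (440,567) stand on the table. The stop is at crop (437,212), its brass bar end at (421,188), the stud at (437,164) and the red tip at (704,212).

Run:
```python
from h import *
p=load('top0')
def c(u,v,z,n):
    u=(u+.5)/3.6-.5+150; v=(v+.5)/3.6-.5+110
    P=onz(p,u,v,z); d=p['d'][int(round(v)),int(round(u))]
    print(n,P.round(4), 'depthpt',pt(p,u,v,d).round(4)); return P
a=c(499,151,.08,'outfar');b=c(508,382,.08,'outnear');e=c(80,164,.08,'infar');f=c(83,395,.08,'innear')
print(np.linalg.norm(a-b),np.linalg.norm(a-e),np.linalg.norm(b-f),np.linalg.norm(e-f))
c(55,305,.13,'hl');c(91,303,.13,'h');c(128,304,.13,'hr')
for (u,v,n) in [(41,252,'b_if'),(41,368,'b_in'),(394,244,'b_of'),(397,362,'b_on')]: c(u,v,.094,n)
c(437,164,.082,'stud'); c(422,188,.128,'brass end'); c(462,219,.128,'dark end'); c(704,212,.1,'tip');c(345,270,.154,'cup');c(345,300,.154,'cup')
c(384,34,.105,'vase')
print(R.from_rotvec(ctrl.get_obs()['eef_rot']).as_matrix())
s=load('scene0')
```

```text
outfar [ 0.6956 -0.1303  0.08  ] depthpt [ 0.3761 -0.0331  1.4852]
outnear [ 0.4971 -0.1414  0.08  ] depthpt [ 0.5038 -0.1475  0.0012]
infar [0.674 0.228 0.08 ] depthpt [ 0.6912  0.2431 -0.0011]
innear [0.4764 0.2154 0.08  ] depthpt [0.4763 0.215  0.0822]
0.198895079603061 0.358948484127877 0.357453724227944 0.19795685456425102
hl [0.5457 0.2331 0.13  ] depthpt [0.5458 0.2333 0.1289]
h [0.5481 0.204  0.13  ] depthpt [0.5481 0.204  0.13  ]
hr [0.5481 0.1739 0.13  ] depthpt [0.55   0.1761 0.1152]
b_if [0.5947 0.2542 0.094 ] depthpt [0.6091 0.2732 0.0024]
b_in [0.497  0.2489 0.094 ] depthpt [0.5047 0.2668 0.006 ]
b_of [ 0.6099 -0.0422  0.094 ] depthpt [ 0.6104 -0.0422  0.0913]
b_on [ 0.51   -0.0473  0.094 ] depthpt [ 0.5096 -0.0472  0.099 ]
stud [ 0.6824 -0.0773  0.082 ] depthpt [ 0.6827 -0.0773  0.0806]
brass end [ 0.6517 -0.0639  0.128 ] depthpt [ 0.6513 -0.0638  0.13  ]
dark end [ 0.6266 -0.0975  0.128 ] depthpt [ 0.6262 -0.0974  0.1303]
tip [ 0.6433 -0.3022  0.1   ] depthpt [ 0.643  -0.3019  0.1017]
cup [ 0.5775 -0.0029  0.154 ] depthpt [ 0.581  -0.0023  0.1306]
cup [ 0.5531 -0.0036  0.154 ] depthpt [ 0.56   -0.0025  0.1022]
vase [ 0.7887 -0.0289  0.105 ] depthpt [ 0.7886 -0.0289  0.1054]
[[-2.28477519e-04  2.88655795e-01 -9.57432912e-01]
 [ 9.06547040e-04 -9.57432483e-01 -2.88655882e-01]
 [-9.99999563e-01 -9.33909352e-04 -4.29282573e-05]]
```

```bash
cat >> h.py <<'E'
def togo(pos,yaw):
    """units from current measured pose: total turn about tool x, shift in current tool axes, and after levelling"""
    o=ctrl.get_obs(); M=R.from_rotvec(o['eef_rot']).as_matrix()
    cy=np.arctan2(M[1,1],M[0,1]); d=(yaw-cy+np.pi/2)%np.pi-np.pi/2
    print('t',round(o['t'],2),'tcp',o['tcp_pos'].round(4),'yaw',round(cy,4),'tilt',(M[:2,0]).round(4),'w',round(o['width'],3),'F',o['force'].round(1),'q6',o['qpos'][5].round(3))
    D=np.array(pos)-o['tcp_pos']
    print('turn x units',-d/.12,'shift units',(M.T@D/.025).round(3))
    T=np.array([[0,np.cos(cy+d),0],[0,np.sin(cy+d),0],[-1,0,0]]);T[:,2]=np.cross(T[:,0],T[:,1])
    print('shift after turn',(T.T@D/.025).round(3))
E
python3 -c "
from h import *
togo([.639,-.08,.231],-.642)"
```

```text
t 0.15 tcp [ 0.1876 -0.622   0.2308] yaw -1.278 tilt [-0.0002  0.0009] w 1.001 F [ 1.3 -0.2  0.1] q6 -0.047
turn x units -5.29978019579153 shift units [ 9.0000e-03 -1.5546e+01 -2.3547e+01]
shift after turn [-7.0000e-03  1.4790e+00 -2.8177e+01]
```

>>> move_arm([
  [0,0,0,0,-0.33,-0.5,1],
  [0,0,0,0,-0.66,-1,1],
  [0,0,0,0,-0.66,-1,1],
  [0,0,0,0,-0.66,-1,1],
  [0,0,0,0,-0.66,-1,1],
  [0,0,0,0,-0.66,-1,1],
  [0,0,0,0,-0.66,-1,1],
  [0,0,0,0,-0.66,-1,1],
])

```text
t: 0.95
tcp_pos: [0.3323, -0.4478, 0.2313]
eef_rot: [2.064, 0.305, -2.064]
force: [0.4, -0.5, -1.4]
width: 1.004
```

>>> move_arm([
  [0,0,0,0,-0.66,-1,1],
  [0,0,0,0,-0.66,-1,1],
  [0,0,0,0,-0.66,-1,1],
  [0,0,0,0,-0.66,-1,1],
  [0,0,0,0,-0.66,-1,1],
  [0,0,0,0,-0.66,-1,1],
  [0,0,0,0,-0.66,-1,1],
  [0,0,0,0,-0.66,-1,1],
])

```text
t: 1.75
tcp_pos: [0.4853, -0.2637, 0.2313]
eef_rot: [2.064, 0.305, -2.064]
force: [0.9, 0.3, -0.9]
width: 0.996
```

```bash
python3 -c "
from h import *
togo([.639,-.08,.231],-.642)"
```

```text
t 1.75 tcp [ 0.4853 -0.2637  0.2313] yaw -1.2778 tilt [-0.0001  0.0002] w 0.996 F [ 0.9  0.3 -0.9] q6 0.725
turn x units -5.298073241466875 shift units [ 0.012 -5.259 -8.008]
shift after turn [ 0.011  0.524 -9.566]
```

```bash
python3 -c "
from h import *
p,im,d=grab('wrist','w1')
cv2.imwrite('pics/w1b.png',cv2.resize(im[:,:,::-1],(800,600),interpolation=cv2.INTER_CUBIC))"
```

```text
(no output)
```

View pics/w1b.png

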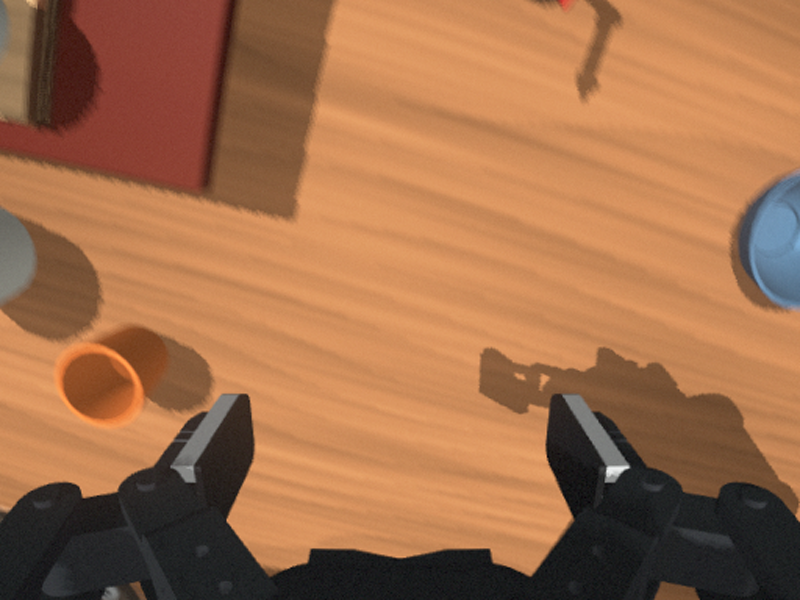

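This wrist view shows the shelf corner at (207,190), the board's dark front strip at (42,60) and the red tip just leaving at the top (567,3). The stop isn't visible yet, so I'll move on halfway and look again.

>>> move_arm([
  [0,0,0,0,-0.9,-0.7,1],
  [0,0,0,0,-0.9,-0.7,1],
  [0,0,0,0,-0.9,-0.7,1],
  [0,0,0,0,-0.9,-0.6,1],
  [0,0,0,0,0,0,1],
])

```text
t: 2.3
tcp_pos: [0.5237, -0.1566, 0.2312]
eef_rot: [2.063, 0.308, -2.063]
force: [0.3, -0.0, 0.5]
width: 1.003
```

```bash
python3 -c "
from h import *
p,im,d=grab('wrist','w2')
cv2.imwrite('pics/w2b.png',cv2.resize(im[:,:,::-1],(800,600),interpolation=cv2.INTER_CUBIC))"
```

```text
(no output)
```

View pics/w2b.png

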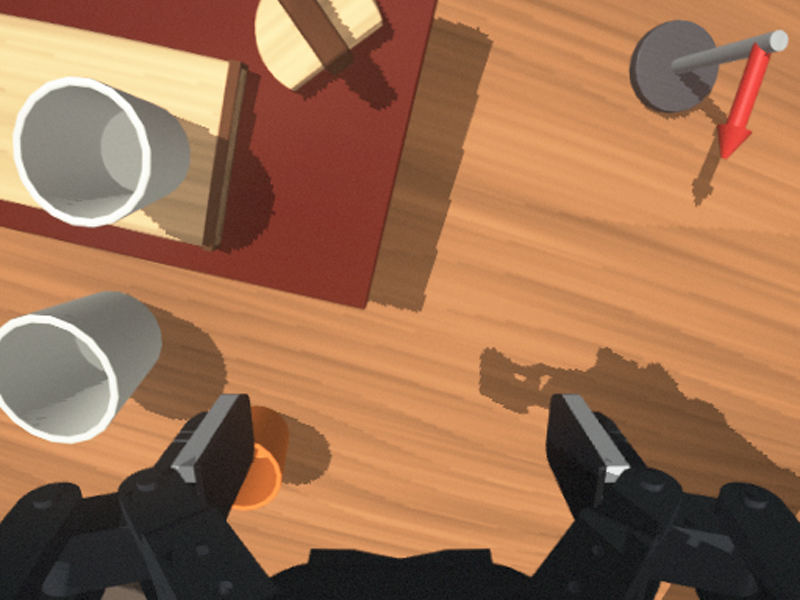

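```bash
python3 -c "
from h import *
crop('w2',90,0,290,150,4,'w2c'); crop('w2',420,10,512,130,5,'w2d')"
```

```text
(no output)
```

View pics/w2c.png

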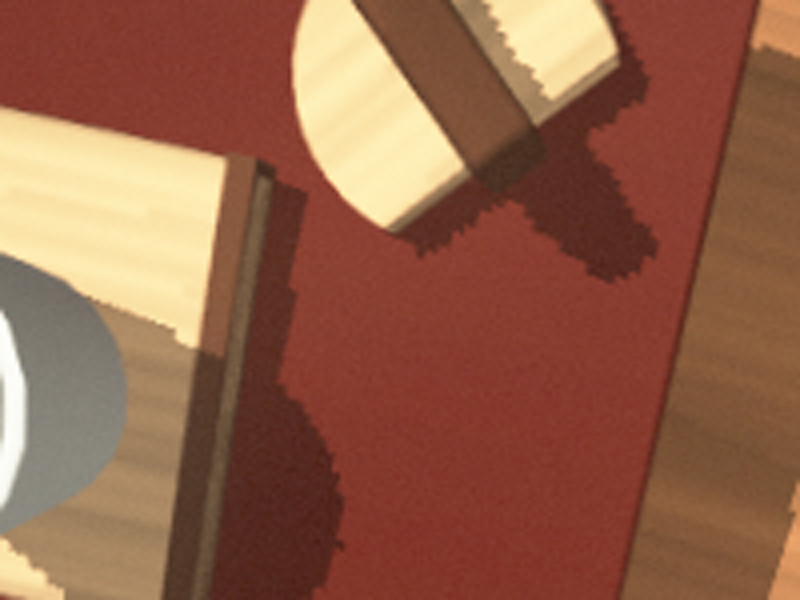

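View pics/w2d.png

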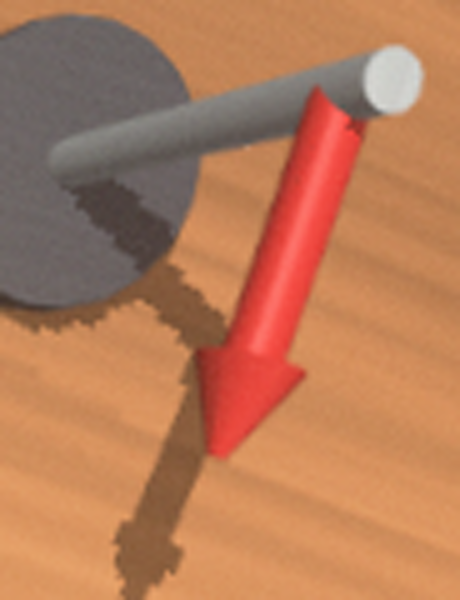

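Run:
```python
from h import *
p=load('w2')
def c(u,v,z,s=4,u0=90,v0=0): return onz(p,(u+.5)/s-.5+u0,(v+.5)/s-.5+v0,z)
e1=c(757,0,.08);e2=c(618,600,.08)
f1=c(257,160,.094);f2=c(195,600,.094)
tip=c(217,458,.1,5,420,10)
print(e1,e2,f1,f2,tip)
d=e1-e2; print('edge dir',np.arctan2(d[1],d[0])); d=f1-f2; print('front dir',np.arctan2(d[1],d[0]))
# bar edges top
for a,b in [((355,0),(475,178)),((452,0),(542,128))]:
    A=c(*a,.128);B=c(*b,.128);d=A-B;print('bar',A,B,np.arctan2(d[1],d[0]))
for a in [(e1+e2)/2]:
  for yaw in [.058]:
    ys=np.array([-np.sin(yaw),np.cos(yaw),0]);xs=np.array([np.cos(yaw),np.sin(yaw),0])
    print('tip overhang',-(tip-a)@ys,'front inside',(f1-a)@ys,(f2-a)@ys, 'tip-f1 x',(tip-f1)@xs)
```

```text
[ 0.67246019 -0.13069179  0.08      ] [ 0.54589561 -0.13849118  0.08      ] [ 0.61283598 -0.04433265  0.094     ] [ 0.52210025 -0.05038026  0.094     ] [ 0.64260274 -0.30078634  0.1       ]
edge dir 0.061545964256565534
front dir 0.06655236383814189
bar [ 0.64073756 -0.06560309  0.128     ] [ 0.61846217 -0.09291602  0.128     ] 0.8866380668128537
bar [ 0.64524197 -0.08159511  0.128     ] [ 0.62966233 -0.1019256   0.128     ] 0.9169325736545614
tip overhang 0.16785294367238568 front inside 0.08989501853531733 0.0891173012926853 tip-f1 x 0.014850729425974167
```

The wrist view agrees with the top view: tip overhang 168 mm, shelf yaw 0.06 and bar direction about 0.91. Now I'll go to the stop.

```bash
python3 -c "
from h import *
togo([.639,-.08,.231],-.656)"
```

```text
t 2.35 tcp [ 0.5234 -0.158   0.2312] yaw -1.2756 tilt [-0.0003  0.0003] w 0.998 F [ 0.4 -0.3  1. ] q6 0.927
turn x units -5.1632577580582115 shift units [ 0.009 -1.64  -5.33 ]
shift after turn [ 0.009  1.76  -5.292]
```

>>> move_arm([
  [0,0,0,0,-0.27,-0.89,0.6],
  [0,0,0,0,-0.27,-0.89,0.6],
  [0,0,0,0,-0.27,-0.89,0.6],
  [0,0,0,0,-0.27,-0.89,0.6],
  [0,0,0,0,-0.27,-0.89,0.6],
  [0,0,0,0,-0.29,-0.88,0.6],
  [-0.6,0,0,0,0,0,0.6],
  [-0.9,0,0,0,0,0,0.6],
])

```text
t: 3.15
tcp_pos: [0.6392, -0.0822, 0.2309]
eef_rot: [1.956, 0.475, -1.957]
force: [0.1, -0.2, -0.1]
width: 0.602
```

>>> move_arm([
  [-0.9,0,0,0,0,0,0.5],
  [-0.9,0,0,0,0,0,0.5],
  [-0.9,0,0,0,0,0,0.5],
  [-0.96,0,0,0,0,0,0.5],
  [0,0,0,0.8,0,0,0.5],
  [0,0,0,0.8,0,0,0.5],
  [0,0,0,0,0,0,0.5],
])

```text
t: 3.85
tcp_pos: [0.6373, -0.0825, 0.1889]
eef_rot: [1.674, 0.824, -1.68]
force: [-0.4, 0.3, 0.2]
width: 0.502
```

```bash
python3 -c "
from h import *
togo([.639,-.08,.099],-.656)
p,im,d=grab('wrist','w3')
cv2.imwrite('pics/w3b.png',cv2.resize(im[:,:,::-1],(800,600),interpolation=cv2.INTER_CUBIC))"
```

```text
t 3.85 tcp [ 0.6373 -0.0825  0.1889] yaw -0.6594 tilt [-0.0042  0.0007] w 0.502 F [-0.4  0.3  0.2] q6 0.484
turn x units -0.027925639764562565 shift units [ 3.595  0.007 -0.127]
shift after turn [ 3.595 -0.006 -0.12 ]
```

View pics/w3b.png

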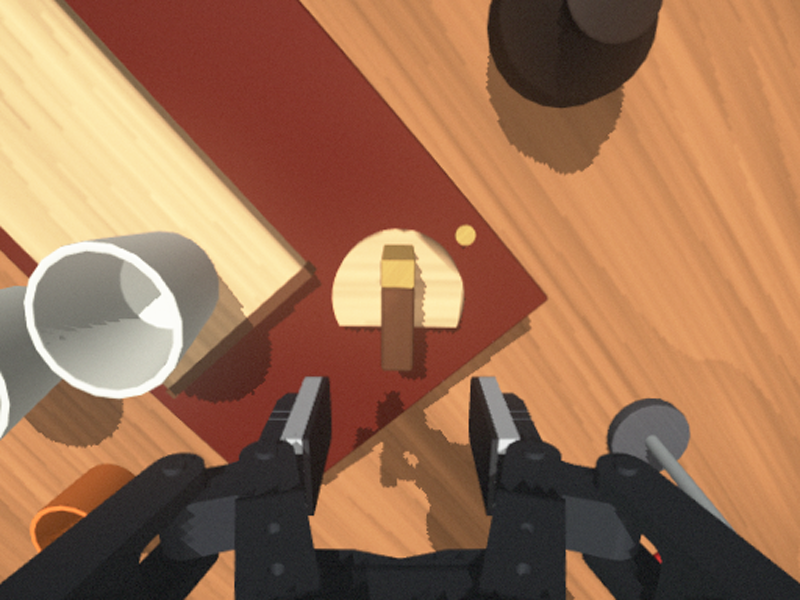

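The bar at (398,310) is centred between the fingers and parallel to the pads. I'll descend.

>>> move_arm([
  [0,0,0,0.6,0,-0.06,0.5],
  [0,0,0,0.8,0,-0.06,0.5],
  [0,0,0,0.8,0,0,0.5],
  [0,0,0,0.7,0,0,0.5],
  [0,0,0,0.4,0,0,0.5],
  [0,0,0,0.2,0,0,0.5],
  [0,0,0,0,0,0,0.5],
  [0,0,0,0,0,0,0.5],
])

```text
t: 4.7
tcp_pos: [0.6416, -0.08, 0.1045]
eef_rot: [1.676, 0.821, -1.675]
force: [0.2, 0.5, 0.0]
width: 0.497
```

```bash
python3 -c "
from h import *
togo([.639,-.08,.099],-.656)"
```

```text
t 4.7 tcp [ 0.6416 -0.08    0.1045] yaw -0.6589 tilt [ 0.0011 -0.0002] w 0.497 F [0.2 0.5 0. ] q6 0.488
turn x units -0.023899927549886346 shift units [ 0.221 -0.081  0.063]
shift after turn [ 0.221 -0.081  0.063]
```

>>> move_arm([
  [0,0,0,0.18,-0.06,0.06,0.5],
  [0,0,0,0,0,0,0.3],
  [0,0,0,0,0,0,0],
  [0,0,0,0,0,0,0],
  [0,0,0,0,0,0,0],
  [0,0,0,0,0,0,0],
], squeeze=40)

```text
t: 5.3
tcp_pos: [0.638, -0.0796, 0.0996]
eef_rot: [1.675, 0.823, -1.677]
force: [-6.6, 3.9, 8.2]
width: 0.151
```

```bash
python3 -c "
from h import *
togo([.639,-.08,.099],.06-np.pi/2)"
```

```text
t 5.3 tcp [ 0.638  -0.0796  0.0996] yaw -0.6588 tilt [-0.0016  0.0007] w 0.151 F [-6.6  3.9  8.2] q6 0.487
turn x units 7.0997171786600015 shift units [ 0.025  0.04  -0.011]
shift after turn [ 0.025  0.018 -0.038]
```

>>> move_arm([
  [0.5,0,0,0,0,0,0],
  [0.9,0,0,0,0,0,0],
  [0.9,0,0,0,0,0,0],
  [0.9,0,0,0,0,0,0],
  [0.9,0,0,0,0,0,0],
  [0.9,0,0,0,0,0,0],
  [0.9,0,0,0,0,0,0],
  [0.6,0,0,0,0,0,0],
])

```text
t: 6.1
tcp_pos: [0.6374, -0.0788, 0.0996]
eef_rot: [2.153, 0.14, -2.159]
force: [-10.8, 11.7, 11.0]
width: 0.159
```

>>> move_arm([
  [0.4,0,0,0,0,0,0],
  [0.2,0,0,0,0,0,0],
  [0,0,0,0,0,0,0],
  [0,0,0,0,0,0,0],
])

```text
t: 6.5
tcp_pos: [0.6374, -0.0787, 0.0996]
eef_rot: [2.189, 0.068, -2.195]
force: [-9.8, 11.3, 11.8]
width: 0.155
```

```bash
python3 -c "
from h import *
togo([.639,-.08,.099],.06-np.pi/2)
grab('wrist','w4');crop('w4',100,60,420,300,2.5,'w4b')"
```

```text
t 6.5 tcp [ 0.6374 -0.0787  0.0996] yaw -1.5109 tilt [-0.0028  0.0017] w 0.155 F [-9.8 11.3 11.8] q6 1.339
turn x units -0.0007194641712116034 shift units [ 0.025  0.054 -0.061]
shift after turn [ 0.025  0.054 -0.061]
```

View pics/w4b.png

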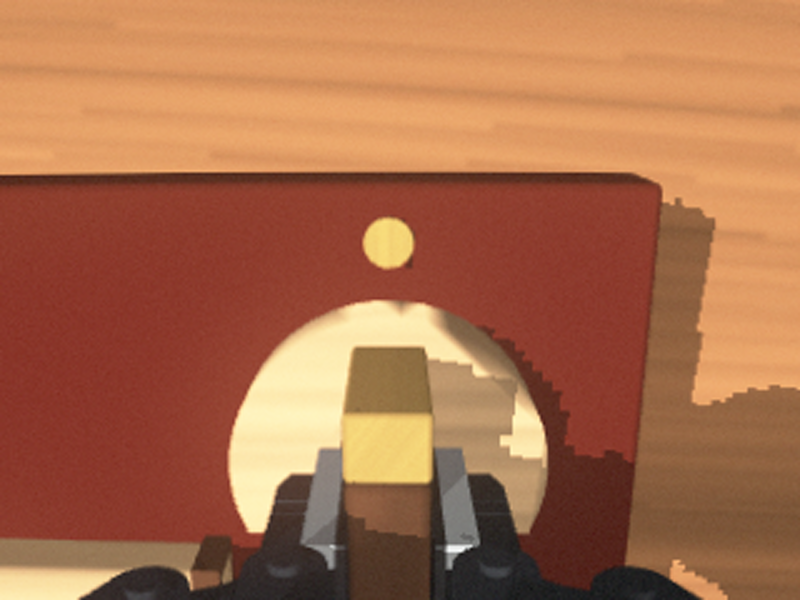

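The brass end at (388,450) points at the stud (388,243), and the shelf edge lies level with the flat side. I'll release and lift.

>>> move_arm([
  [0,0,0,0,0,0,0.4],
  [0,0,0,0,0,0,0.5],
  [0,0,0,0,0,0,0.5],
  [0,0,0,-0.4,0,0,0.5],
  [0,0,0,-0.8,0,0,0.5],
  [0,0,0,-1,0,0,0.5],
  [0,0,0,-1,0,0,0.5],
  [0,0,0,-1,0,0,0.5],
])

```text
t: 7.35
tcp_pos: [0.639, -0.0803, 0.2061]
eef_rot: [2.192, 0.065, -2.19]
force: [0.3, 0.4, 0.1]
width: 0.498
```

>>> move_arm([
  [0,0,0,-1,0,0,0.5],
  [0,0,0,-0.6,0,0,0.5],
  [0,0,0,0,0,0,0.5],
])

```text
t: 7.65
tcp_pos: [0.6402, -0.0805, 0.2474]
eef_rot: [2.195, 0.065, -2.186]
force: [-0.1, -0.3, 0.4]
width: 0.502
```

```bash
python3 -c "
from h import *
togo([.548,.204,.24],.055)
grab('wrist','w5');crop('w5',50,40,462,340,1.9,'w5b')"
```

```text
t 7.65 tcp [ 0.6402 -0.0805  0.2474] yaw -1.5109 tilt [ 0.0044 -0.0008] w 0.502 F [-0.1 -0.3  0.4] q6 1.339
turn x units -13.049461012515748 shift units [  0.272 -11.579   3.003]
shift after turn [  0.297  -3.058 -11.564]
```

View pics/w5b.png

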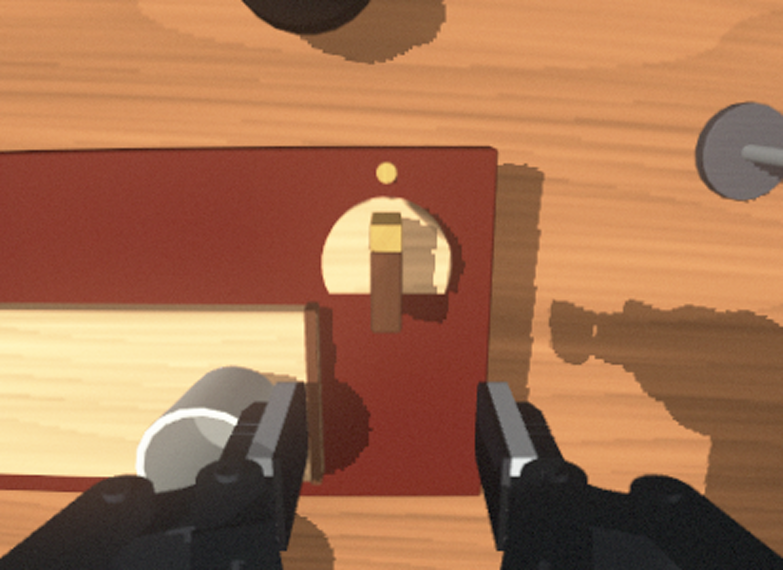

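The stop is still aligned and the board's edge is clear of the flat side. Next I'll go to the grip block.

>>> move_arm([
  [0,0,0,0,-0.6,0.15,0.5],
  [0,0,0,0,-1,0.26,0.5],
  [0,0,0,0,-1,0.26,0.6],
  [0,0,0,0,-1,0.26,0.6],
  [0,0,0,0,-1,0.26,0.6],
  [0,0,0,0,-1,0.26,0.6],
  [0,0,0,0,-1,0.26,0.6],
  [0,0,0,0,-1,0.26,0.6],
])

```text
t: 8.5
tcp_pos: [0.5768, 0.1081, 0.2431]
eef_rot: [2.189, 0.066, -2.193]
force: [-0.8, 0.2, 0.6]
width: 0.6
```

>>> move_arm([
  [0,0,0,0,-1,0.26,0.6],
  [0,0,0,0,-1,0.26,0.6],
  [0,0,0,0,-1,0.26,0.6],
  [0,0,0,0,-0.95,0.25,0.6],
  [-0.9,0,0,0,0,0,0.6],
  [-0.9,0,0,0,0,0,0.6],
  [-0.9,0,0,0,0,0,0.6],
  [-0.9,0,0,0,0,0,0.6],
])

```text
t: 9.3
tcp_pos: [0.5455, 0.2041, 0.2432]
eef_rot: [1.941, 0.493, -1.945]
force: [0.6, -0.3, 0.5]
width: 0.602
```

>>> move_arm([
  [-0.95,0,0,0,0,0,0.6],
  [-0.95,0,0,0,0,0,0.6],
  [-0.95,0,0,0,0,0,0.6],
  [-0.95,0,0,0,0,0,0.6],
  [-0.95,0,0,0,0,0,0.6],
  [-0.95,0,0,0,0,0,0.6],
  [-0.95,0,0,0,0,0,0.6],
  [-0.95,0,0,0,0,0,0.6],
])

```text
t: 10.1
tcp_pos: [0.5455, 0.204, 0.2431]
eef_rot: [1.326, 1.129, -1.329]
force: [0.2, 0.8, 0.6]
width: 0.6
```

>>> move_arm([
  [-0.95,0,0,0,0,0,0.6],
  [-0.9,0,0,0,0,0,0.6],
  [0,0,0,0,0,0,0.6],
])

```text
t: 10.4
tcp_pos: [0.5457, 0.2039, 0.2433]
eef_rot: [1.166, 1.237, -1.168]
force: [-0.0, 0.8, -0.9]
width: 0.602
```

```bash
python3 -c "
from h import *
togo([.548,.204,.24],.055)
grab('wrist','w6');crop('w6',50,40,462,340,1.9,'w6b')"
```

```text
t 10.4 tcp [0.5457 0.2039 0.2433] yaw 0.0575 tilt [-0.0018 -0.0005] w 0.602 F [-0.   0.8 -0.9] q6 0.248
turn x units 0.02100232185357117 shift units [0.131 0.094 0.002]
shift after turn [0.131 0.093 0.002]
```

View pics/w6b.png

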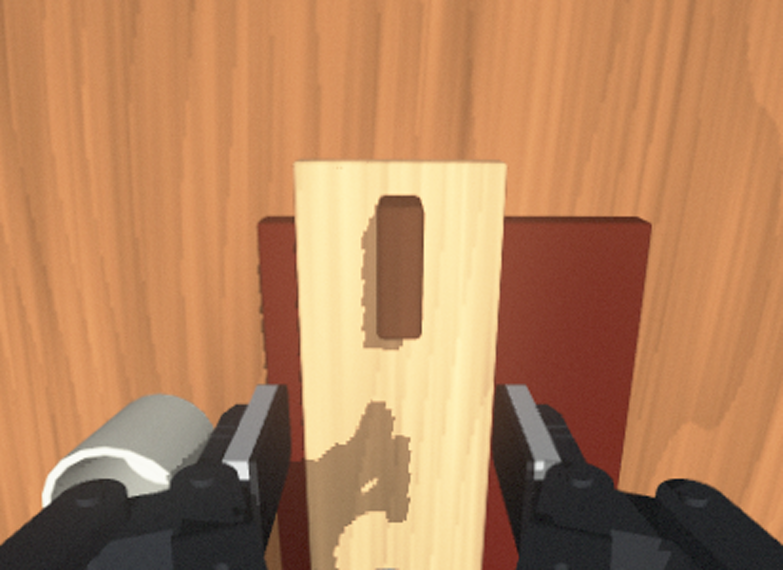

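Run:
```python
from h import *
p=load('w6'); s=1.9
def c(u,v,z=.13):
    u=(u+.5)/s-.5+50; v=(v+.5)/s-.5+40
    P=onz(p,u,v,z); print(P.round(4),pt(p,u,v,p['d'][int(round(v)),int(round(u))])[2].round(3)); return P
a=c(400,209);b=c(399,338);print((b-a)); 
l=c(378,270);r=c(422,270)
A=c(296,162,.094);B=c(505,163,.094);print((A+B)/2)
l1=c(309,560,.094);l=A-l1;print('left edge yaw',np.arctan2(-l[0],l[1]))
```

```text
[0.5471 0.2371 0.13  ] 0.129
[0.5501 0.1801 0.13  ] 0.093
[ 0.00301759 -0.05699455  0.        ]
[0.5393 0.2105 0.13  ] 0.129
[0.558  0.2116 0.13  ] 0.126
[0.4986 0.2502 0.094 ] 0.093
[0.5951 0.2553 0.094 ] 0.093
[0.5468315  0.25274596 0.094     ]
[0.5078 0.0253 0.094 ] 0.079
left edge yaw 0.04106082109675787
```

>>> move_arm([
  [0,0,0,0.6,0.06,-0.05,0.6],
  [0,0,0,1,0.07,-0.03,0.6],
  [0,0,0,1,0,0,0.6],
  [0,0,0,1,0,0,0.6],
  [0,0,0,1,0,0,0.6],
  [0,0,0,0.6,0,0,0.6],
  [0,0,0,0.2,0,0,0.6],
  [0,0,0,0,0,0,0.6],
])

```text
t: 11.25
tcp_pos: [0.5493, 0.2058, 0.1086]
eef_rot: [1.169, 1.235, -1.171]
force: [0.3, 0.5, 1.0]
width: 0.6
```

```bash
python3 -c "
from h import *
togo([.549,.206,.099],.057)
grab('wrist','w7');crop('w7',100,60,420,300,2.4,'w7b')"
```

```text
t 11.25 tcp [0.5493 0.2058 0.1086] yaw 0.0534 tilt [-0.0015 -0.0004] w 0.6 F [0.3 0.5 1. ] q6 0.253
turn x units -0.030342380815601144 shift units [ 0.385 -0.009 -0.01 ]
shift after turn [ 0.385 -0.01  -0.01 ]
```

View pics/w7b.png

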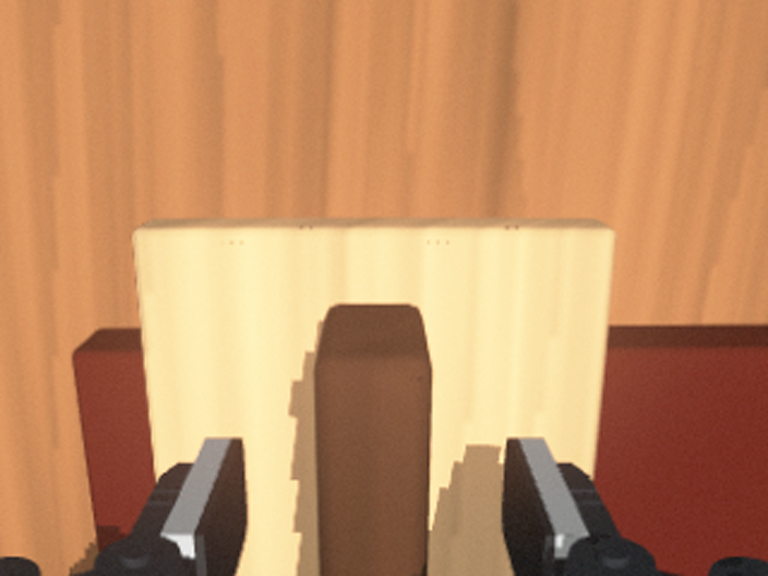

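The block at (373,450) is centred between the fingers (244 and 504). I'll lower the rest and close.

>>> move_arm([
  [0,0,0,0.2,0,0,0.6],
  [0,0,0,0.12,0,0,0.5],
  [0,0,0,0,0,0,0.4],
  [0,0,0,0,0,0,0.2],
  [0,0,0,0,0,0,0],
  [0,0,0,0,0,0,0],
  [0,0,0,0,0,0,0],
  [0,0,0,0,0,0,0],
], squeeze=70)

```text
t: 12.1
tcp_pos: [0.55, 0.2058, 0.1017]
eef_rot: [1.169, 1.235, -1.168]
force: [-2.4, -0.3, 6.3]
width: 0.224
```

```bash
python3 -c "
from h import *
togo([.549+.0157,.206-.2615,.1005],.06); print(ctrl.get_obs()['ft_torque'])"
```

```text
t 12.1 tcp [0.55   0.2058 0.1017] yaw 0.0549 tilt [0.0003 0.0002] w 0.224 F [-2.4 -0.3  6.3] q6 0.251
turn x units -0.042770632213647485 shift units [ 0.046  0.014 10.469]
shift after turn [ 0.048 -0.04  10.468]
[-0.09683172  0.35989585 -0.27503198]
```

>>> move_arm([
  [0,0,0,0,0,0.05,0],
  [0,0,0,0,0,0.1,0],
  [0,0,0,0,0,0.15,0],
  [-0.02,0,0,0,0,0.2,0],
  [-0.02,0,0,0,0,0.2,0],
  [0,0,0,0,0,0.2,0],
  [0,0,0,0,0,0.2,0],
  [0,0,0,0,0,0.2,0],
])

```text
t: 12.9
tcp_pos: [0.5523, 0.1737, 0.1017]
eef_rot: [1.166, 1.237, -1.164]
force: [-0.6, 5.5, 3.8]
width: 0.224
```

>>> move_arm([
  [0,0,0,0,0,0.2,0],
  [0,0,0,0,0,0.25,0],
  [0,0,0,0,0,0.25,0],
  [0,0,0,0,0,0.25,0],
  [0,0,0,0,0,0.25,0],
  [0,0,0,0,0,0.25,0],
  [0,0,0,0,0,0.2,0],
  [0,0,0,0,0,0.1,0],
])

```text
t: 13.7
tcp_pos: [0.5549, 0.1297, 0.1017]
eef_rot: [1.166, 1.236, -1.164]
force: [-0.9, 6.4, 4.3]
width: 0.221
```

```bash
python3 -c "
from h import *
togo([.549+.0157,.206-.2615,.1005],.06); print(ctrl.get_obs()['ft_torque'])
grab('scene','s1');crop('s1',170,110,350,250,4.4,'s1c')"
```

```text
t 13.7 tcp [0.5549 0.1297 0.1017] yaw 0.0596 tilt [0.001  0.0006] w 0.221 F [-0.9  6.4  4.3] q6 0.116
turn x units -0.002930823969445514 shift units [ 0.044 -0.049  7.42 ]
shift after turn [ 0.048 -0.052  7.42 ]
[0.89281763 0.12017562 0.01920123]
```

View pics/s1c.png

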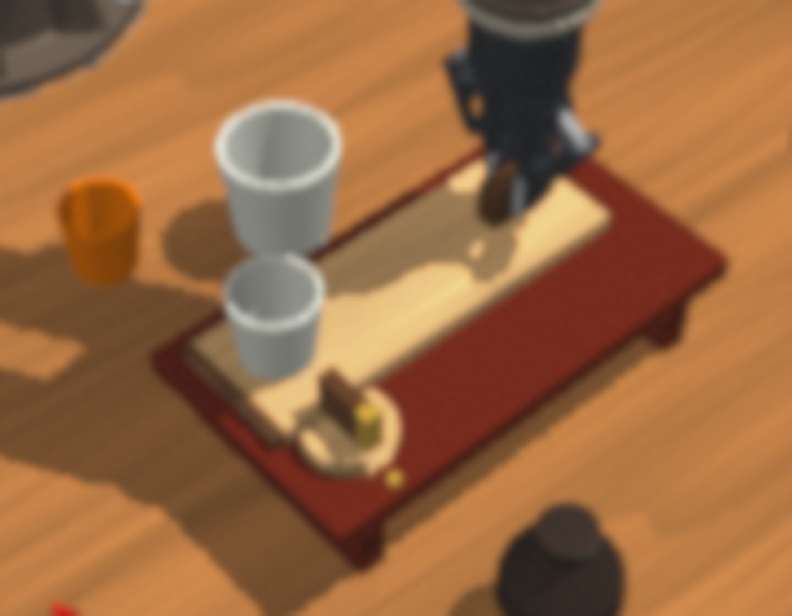

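The cup at (275,320) is riding on the board. The board is passing the stop, which hasn't moved. I'll continue the slide.

>>> move_arm([
  [0,0,0,0,0,0.1,0],
  [0,0,0,0,0,0.2,0],
  [0,0,0,0,0,0.25,0],
  [0,0,0,0,0,0.25,0],
  [0,0,0,0,0,0.25,0],
  [0,0,0,0,0,0.25,0],
  [0,0,0,0,0,0.25,0],
  [0,0,0,0,0,0.25,0],
])

```text
t: 14.55
tcp_pos: [0.5575, 0.085, 0.1017]
eef_rot: [1.166, 1.237, -1.164]
force: [-0.6, 6.3, 6.4]
width: 0.226
```

>>> move_arm([
  [0,0,0,0,0,0.25,0],
  [0,0,0,0,0,0.25,0],
  [0,0,0,0,0,0.25,0],
  [0,0,0,0,0,0.25,0],
  [0,0,0,0,0,0.25,0],
  [0,0,0,0,0,0.25,0],
  [0,0,0,0,0,0.25,0],
  [0,0,0,0,0,0.25,0],
])

```text
t: 15.35
tcp_pos: [0.5605, 0.0351, 0.1017]
eef_rot: [1.166, 1.237, -1.164]
force: [-0.1, 6.8, 7.2]
width: 0.224
```

```bash
python3 -c "
from h import *
togo([.549+.0157,.206-.2615,.1005],.06); print(ctrl.get_obs()['ft_torque'])"
```

```text
t 15.35 tcp [0.5605 0.0351 0.1017] yaw 0.06 tilt [0.0009 0.0006] w 0.224 F [-0.1  6.8  7.2] q6 -0.052
turn x units -1.8694061008443324e-05 shift units [ 0.046 -0.049  3.629]
shift after turn [ 0.048 -0.049  3.629]
[1.1683379  0.10521565 0.04368735]
```

>>> move_arm([
  [0,0,0,0,0,0.25,0],
  [0,0,0,0,0,0.25,0],
  [0,0,0,0,0,0.25,0],
  [0,0,0,0,0,0.25,0],
  [0,0,0,0,0,0.25,0],
  [0,0,0,0,0,0.25,0],
  [0,0,0,0,0,0.25,0],
  [0,0,0,0,0,0.2,0],
])

```text
t: 16.15
tcp_pos: [0.5633, -0.0136, 0.1017]
eef_rot: [1.166, 1.237, -1.164]
force: [0.5, 8.5, 7.9]
width: 0.219
```

>>> move_arm([
  [0,0,0,0,0,0.2,0],
  [0,0,0,0,0,0.2,0],
  [0,0,0,0,0,0.15,0],
  [0,0,0,0,0,0.1,0],
  [0,0,0,0,0,0,0],
  [0,0,0,0,0,0,0],
])

```text
t: 16.75
tcp_pos: [0.5643, -0.03, 0.1017]
eef_rot: [1.165, 1.236, -1.164]
force: [-0.1, 1.7, 8.3]
width: 0.222
```

```bash
python3 -c "
from h import *
togo([.549+.0157,.206-.2615,.1005],.06); print(ctrl.get_obs()['ft_torque'])
grab('scene','s2');crop('s2',150,130,330,300,3.5,'s2c')
grab('top','t2');crop('t2',180,110,380,250,4,'t2c')"
```

```text
t 16.75 tcp [ 0.5643 -0.03    0.1017] yaw 0.0599 tilt [0.0007 0.    ] w 0.222 F [-0.1  1.7  8.3] q6 -0.167
turn x units -0.0005383247269989215 shift units [ 0.048 -0.046  1.02 ]
shift after turn [ 0.048 -0.046  1.02 ]
[ 0.31662377  0.18684975 -0.06106106]
```

View pics/s2c.png

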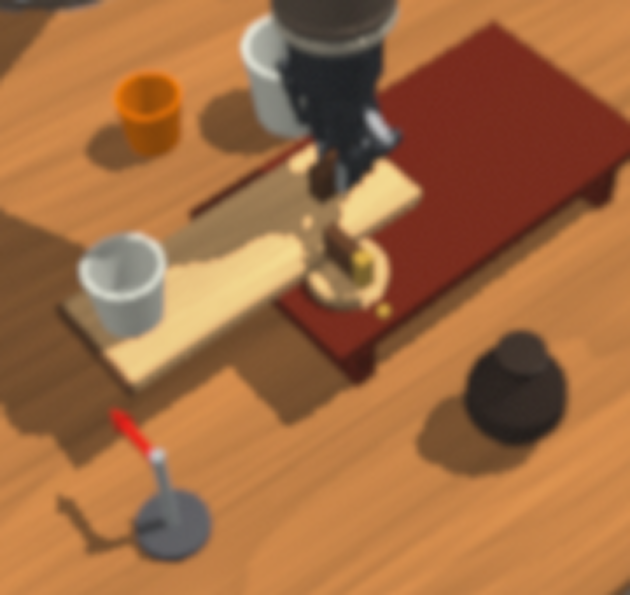

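View pics/t2c.png

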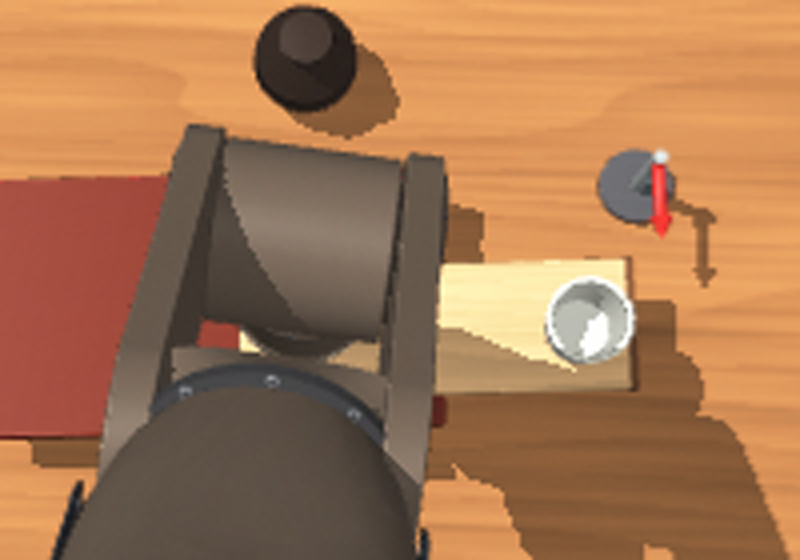

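The board is out, with the cup standing on it and the front still short of the tip. I'll measure the remaining distance in both views.

```bash
python3 -c "
from h import *
crop('s2',160,200,220,265,9,'s2d'); crop('t2',315,140,365,215,8,'t2d')"
```

```text
(no output)
```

View pics/s2d.png

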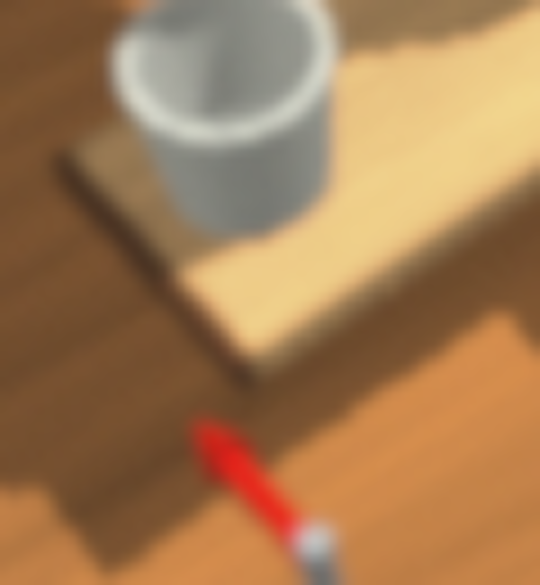

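View pics/t2d.png

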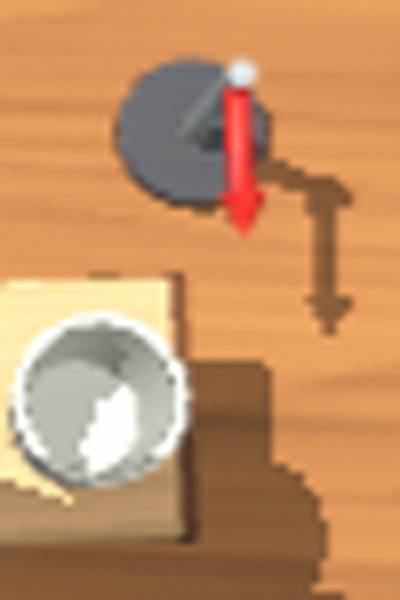

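Run:
```python
from h import *
yaw=.06; ys=np.array([-np.sin(yaw),np.cos(yaw),0]);xs=np.array([np.cos(yaw),np.sin(yaw),0])
p=load('t2')
c=lambda u,v,z,s,u0,v0:onz(p,(u+.5)/s-.5+u0,(v+.5)/s-.5+v0,z)
a=c(183,275,.094,8,315,140);b=c(196.5,541,.094,8,315,140);t=c(245,238,.1,8,315,140)
print(a,b,t,'remain',(a-t)@ys,(b-t)@ys,'gap',(t-a)@xs, np.linalg.norm(a-b))
p=load('s2')
a=c(248,362,.094,9,160,200);b=c(68,160,.094,9,160,200);t=c(198,428,.1,9,160,200)
print(a,b,t,'remain',(a-t)@ys,(b-t)@ys,'gap',(t-a)@xs,np.linalg.norm(a-b))
```

```text
[ 0.62715952 -0.27990908  0.094     ] [ 0.5257519  -0.28535378  0.094     ] [ 0.64092234 -0.30218589  0.1       ] remain 0.023061995707288212 0.023707905698788705 gap 0.012402242001871986 0.10155368696323486
[ 0.62950896 -0.27582229  0.094     ] [ 0.53248052 -0.28133448  0.094     ] [ 0.64392182 -0.30092201  0.1       ] remain 0.025918804020619864 0.026234746168082673 gap 0.012881841689721873 0.09718488485429318
```

>>> move_arm([
  [0,0,0,0,0,0.1,0],
  [0,0,0,0,0,0.2,0],
  [0,0,0,0,0,0.2,0],
  [0,0,0,0,0,0.15,0],
  [0,0,0,0,0,0.1,0],
  [0,0,0,0,0,0.05,0],
  [0,0,0,0,0,0,0],
  [0,0,0,0,0,0,0],
])

```text
t: 17.65
tcp_pos: [0.5655, -0.0497, 0.1017]
eef_rot: [1.165, 1.237, -1.164]
force: [-1.4, 4.2, 7.3]
width: 0.221
```

```bash
python3 -c "
from h import *
togo([.549+.0157,.206-.2615,.1005],.06)
p,im,d=grab('top','t3');p2,im2,d2=grab('scene','s3')
crop('t3',315,140,375,205,9,'t3d');crop('s3',155,205,215,270,9,'s3d')
"
```

```text
t 17.65 tcp [ 0.5655 -0.0497  0.1017] yaw 0.0599 tilt [0.0006 0.0002] w 0.221 F [-1.4  4.2  7.3] q6 -0.202
turn x units -0.00047967091043044086 shift units [ 0.047 -0.044  0.229]
shift after turn [ 0.047 -0.044  0.229]
```

View pics/t3d.png

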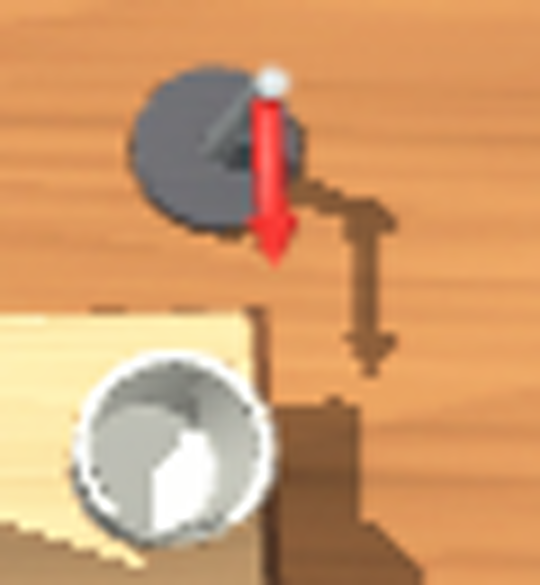

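View pics/s3d.png

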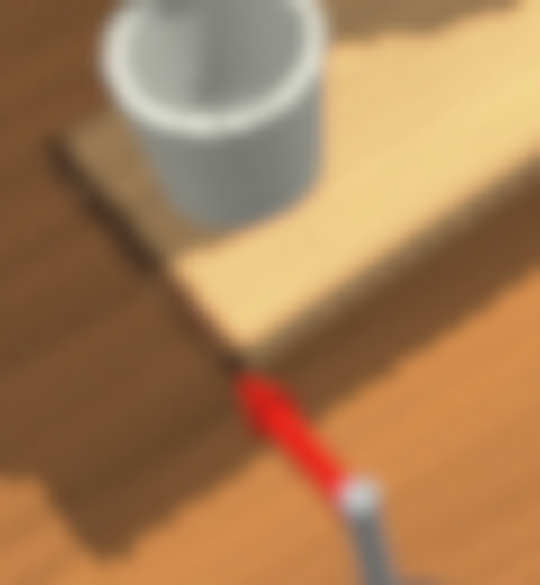

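Run:
```python
from h import *
yaw=.06; ys=np.array([-np.sin(yaw),np.cos(yaw),0]);xs=np.array([np.cos(yaw),np.sin(yaw),0])
for f in ['t2','t3','s3','w2']:
    p=load(f); im=p['im'].astype(float)
    m=(im[...,0]>150)&(im[...,1]<90)&(im[...,2]<90)
    n,l,st,ce=cv2.connectedComponentsWithStats(m.astype(np.uint8))
    k=[i for i in range(1,n) if st[i,4]>15]
    for i in k:
        v,u=np.nonzero(l==i); P=np.array([onz(p,a,b,.1) for a,b in zip(u,v)])
        print(f,'red',st[i],'mean ys',(P@ys).mean().round(4),'xs range',(P@xs).min().round(4),(P@xs).max().round(4))
for f in ['t2','t3']:
    p=load(f); g=p['im'].astype(float).mean(2)
    u0=330
    for v in range(172,185):
        print(f,v,g[v,330:352].astype(int))
```

```text
t2 red [314  16  12  15  70] mean ys -0.2831 xs range 1.0679 1.113
t2 red [323  27  23  29 235] mean ys -0.3306 xs range 0.9842 1.0747
t2 red [342 151   6  18  58] mean ys -0.3401 xs range 0.6257 0.6784
t2 red [ 172  154   50   66 2538] mean ys 0.1215 xs range 0.4879 0.6827
t2 red [230 191  10   6  50] mean ys -0.0035 xs range 0.5506 0.5666
t3 red [316  16   8  10  27] mean ys -0.2868 xs range 1.0839 1.1132
t3 red [323  27  24  30 201] mean ys -0.3271 xs range 0.9817 1.0747
t3 red [342 151   6  18  58] mean ys -0.3401 xs range 0.6257 0.6784
t3 red [ 172  154   59   66 3115] mean ys 0.1077 xs range 0.4879 0.6834
t3 red [238 189   8   7  43] mean ys -0.025 xs range 0.553 0.5719
s3 red [188 152  11  11  71] mean ys -0.1245 xs range 0.3541 0.3951
s3 red [185 162  16  12  33] mean ys -0.142 xs range 0.3851 0.4399
s3 red [182 247  11  13  64] mean ys -0.3379 xs range 0.6252 0.6699
w2 red [461  28  32  73 774] mean ys -0.3386 xs range 0.6239 0.6823
t2 172 [156 156 157 157 156 158 158 158 158 158 159 159 159 159 159 160 160 160
 160 161 161 162]
t2 173 [155 155 155 155 155 153 153 153 154 15
[... 1703 characters left out ...]
3 164 165 164]
t3 178 [222 223 224 224 225 225 224 224 222 220 221 221 205 120 111 159 164 163
 163 162 163 164]
t3 179 [242 249 253 253 253 253 249 243 234 222 219 220 204 119 109 162 167 167
 166 166 168 167]
t3 180 [252 225 187 177 139 173 193 242 253 245 203 221 223 131  94 164 170 171
 171 172 171 171]
t3 181 [157 148 143 139 136 132 128 138 179 244 253 239 222 130  94 157 164 163
 165 165 164 166]
t3 182 [148 143 140 136 131 128 124 140 145 148 223 252 239 133  94 157 164 163
 164 164 166 165]
t3 183 [145 140 137 132 128 124 139 145 148 153 158 226 252 156  93 157 165 166
 165 166 166 164]
t3 184 [144 133 135 131 126 122 118 147 154 159 163 167 242 212 122 157 163 163
 163 163 164 116]
```

Run:
```python
from h import *
yaw=.06; ys=np.array([-np.sin(yaw),np.cos(yaw),0]);xs=np.array([np.cos(yaw),np.sin(yaw),0])
p=load('t3')
print('front',onz(p,344.3,178,.094)@ys,'tip',-.3401)
m=p['im'].astype(float)
for v in range(150,170): 
    w=np.clip(m[v,338:352,0]-1.3*m[v,338:352,1]-40,0,None)
    if w.sum()>50:
        u=(w*np.arange(338,352)).sum()/w.sum(); P=onz(p,u,v,.1); print(v,u.round(2),(P@ys).round(4),(P@xs).round(3),w.sum())
# scene: profile perpendicular
p=load('s3'); 
for f in [p]:
    g=f['im'].astype(float).mean(2)
    for x in [.57,.59,.61,.62]:
        o=[]
        for y in np.arange(-.32,-.352,-.0015):
            q=proj(f,x*xs+y*ys+np.array([0,0,.094])); o.append(cv2.getRectSubPix(g.astype(np.float32),(1,1),tuple(map(float,q)))[0,0])
        print(x,np.array(o).astype(int))
```

```text
front -0.33707792309277745 tip -0.3401
151 344.03 -0.3398 0.678 272.4
152 344.01 -0.3396 0.675 350.9
153 344.03 -0.3394 0.672 323.7
154 344.08 -0.3394 0.669 329.6
155 344.12 -0.3394 0.666 311.8
156 344.12 -0.3392 0.663 326.7
157 344.22 -0.3393 0.66 339.09999999999997
158 344.33 -0.3395 0.657 355.2
159 344.57 -0.34 0.653 315.59999999999997
160 344.58 -0.3399 0.65 321.29999999999995
161 344.61 -0.3398 0.647 327.0
162 344.78 -0.3401 0.644 378.1
163 345.11 -0.341 0.641 397.9
164 344.92 -0.3402 0.638 642.9999999999999
165 344.86 -0.3398 0.635 576.1999999999999
166 344.97 -0.34 0.632 415.8999999999999
167 344.84 -0.3394 0.629 343.69999999999993
168 344.96 -0.3396 0.626 178.2
0.57 [125 127 128 128 126 121 112  99  86  73  68  65  67  69  72  74  76  76
  76  76  76  76]
0.59 [192 192 192 191 187 181 168 150 127 105  88  78  74  74  76  78  79  80
  81  81  81  81]
0.61 [162 164 162 161 159 152 140 124 107  91  77  71  70  71  74  77  79  80
  80  80  80  80]
0.62 [87 87 87 86 86 86 86 86 85 81 80 78 76 75 74 74 74 74 74 74 74 74]
```

The estimates of the remaining travel are 2.6 mm (top), 1.5 mm (wrist) and about 0 mm (scene). I'll advance 1.5 mm and settle.

>>> move_arm([
  [0,0,0,0,0,0.03,0],
  [0,0,0,0,0,0.03,0],
  [0,0,0,0,0,0,0],
  [0,0,0,0,0,0,0],
  [0,0,0,0,0,0,0],
  [0,0,0,0,0,0,0],
  [0,0,0,0,0,0,0],
  [0,0,0,0,0,0,0],
])

```text
t: 18.55
tcp_pos: [0.5655, -0.051, 0.1017]
eef_rot: [1.165, 1.237, -1.164]
force: [-0.8, 7.5, 8.1]
width: 0.222
```

```bash
python3 -c "
from h import *
togo([.549+.0157,.206-.2615,.1005],.06)
p,im,d=grab('scene','s4');p2,im2,d2=grab('top','t4');grab('wrist','w8')
crop('s4',150,100,340,300,3,'s4c')
P=[]
for v in range(100,384):
  for u in range(0,512):
    if d2[v,u]>0:
      q=pt(p2,u,v,d2[v,u])
      if .53<q[0]<.62 and -.33<q[1]<-.2 and .07<q[2]<.1: P.append(q)
P=np.array(P);A=np.c_[P[:,:2],np.ones(len(P))];k=np.linalg.lstsq(A,P[:,2],rcond=None)[0];print('plane',k,len(P),P[:,2].mean())
cv2.imwrite('pics/w8b.png',cv2.imread('pics/w8.png'))
"
```

```text
t 18.55 tcp [ 0.5655 -0.051   0.1017] yaw 0.0599 tilt [0.0005 0.0004] w 0.222 F [-0.8  7.5  8.1] q6 -0.204
turn x units -0.0004650501875721099 shift units [ 0.047 -0.042  0.177]
shift after turn [ 0.047 -0.042  0.177]
plane [-0.00409335 -0.01068246  0.09441803] 688 0.0946719402023017
```

View pics/s4c.png

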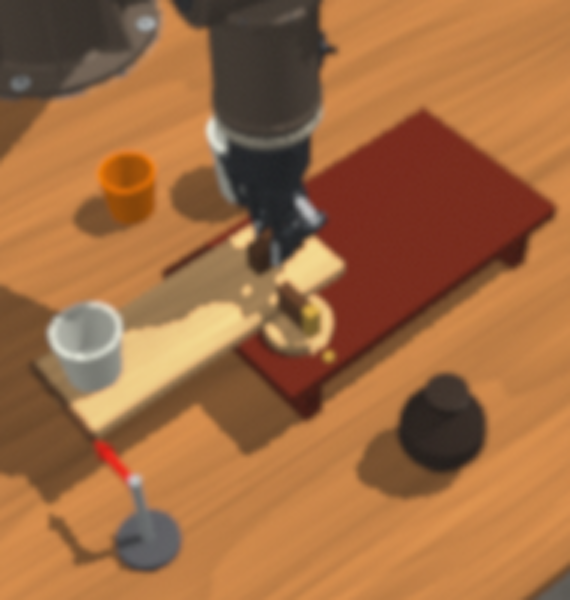

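View pics/w8b.png

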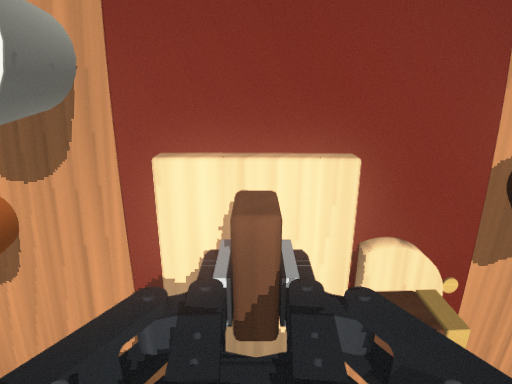

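Run:
```python
from h import *
yaw=.06; ys=np.array([-np.sin(yaw),np.cos(yaw),0])
p=load('w8')
for u,v in [(156,157),(255,157),(357,157)]: print((onz(p,u,v,.094)@ys-.3).round(4))
g=p['im'][150:162,190,:].mean(1); print(g.astype(int))
a=onz(p,156,157,.094)-onz(p,357,157,.094);print(np.linalg.norm(a),np.arctan2(-a[1],-a[0]))
```

```text
-0.3369
-0.337
-0.337
[ 87  89 106 135 153 154 159 182 203 211 213 217]
0.09373054437503836 0.05877120298665544
```

```bash
python3 -c "
from h import *
o=ctrl.get_obs();print(o['t'],o['tcp_pos'],o['force'],o['width'],abs(o['joint_velocities']).max())
print(ctrl.hand_in())"
```

```text
18.7 [ 0.56551503 -0.05101825  0.10168838] [-0.26557536  7.14973595  8.11362657] 0.2178190379304558 0.0010498740064974284
the job is handed in; nothing more can be done
None
```

The job is handed in, at 18.7 s of the 56 s allowed; it reports no verdict. I turned the stop about 0.85 rad until its brass end faced the stud, with the board still back behind it. Then I slid the board out flat by its grip block and finished still holding it.

- **Front end against the pointer:** The overhang is about 167 mm. The estimates of how far the front end is from level do not quite agree:

| View | Estimate |
|---|---|
| Top (measured before the last 1.3 mm move) | about 1.3 mm short |
| Early wrist picture plus measured travel | about level |
| Last wrist picture (least reliable: it reads the board's width 6 mm too small) | about 2.5 mm short |
| Scene (measured before the last 1.3 mm move) | about 1.5 mm past |

- **Board flat and still:** The board's top measured 94.7 mm up against the expected 94 mm. The fitted slope is about 1%, which is within the depth noise. The arm was still, pressing down on the board with about 8 N.
- **Cup and stop:** The cup is standing on the board, and the stop stayed aligned after the board passed it.
- **Bystanders:** The canister, vase and bowl were never approached. The vase stands where it did in the last scene picture; I did not check the canister or bowl again.

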